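Load the pin polisher and set its dial

ROBOT

A 6-joint arm with a two-finger parallel gripper is mounted at the origin on the work surface. World frame = base frame: x ahead of the robot, y to its left, z up, the work surface at z = 0. Lengths are in m, angles in rad, forces in N, time in s.
With the tool pointing down it reaches from about 0.325 to 0.775 m from the base axis. Payload 5.5 kg.
Tool frame: the origin (TCP) lies on the mounting face of the last link; the fingertips stand 173 mm ahead of it and the grasp point (between the pads) lies 155 mm ahead of it; z points along the fingers, y is the line along which they close (so a half turn about z gives the same grasp; the last joint's range is limited). The gripper opens to 85 mm and grips with 20 to 120 N. Pads are 22 mm wide; open, the fingers measure 114 mm over their backs; the gripper's body (76 mm by 85 mm) begins 54 mm behind the grasp point. The pads swing forward as they close: fully open they stand 13 mm farther back than shut.
Start: joints at [1.287, 0.091, 1.231, -0, 1.82, -0.057], TCP at [0.135, 0.585, 0.405] pointing down, gripper open.
Joint ranges: [-2.87, 2.87], [-0.86, 2.18], [0.17, 2.46], [-1.51, 4.65], [0.06, 2.69], [-2.65, 2.65]. Speed limits (rad/s): [2.57, 2.57, 3.01, 3.14, 3.14, 3.14].

INTERFACE

Orientations are given as a unit quaternion [x, y, z, w].
In Python, from workcell import * gives the robot as it stands.
- The arm moves only by the shell command python3 -m inch 'ROWS' [FORCE]. ROWS is JSON, a list of rows, each a list of 3 entries, a list of its own where there are three numbers: the shift along the tool's x, y, z in units of 50 mm (1.0 is 50 mm), then the turn, a rotation vector about the tool's x, y, z in degrees, then the finger opening in mm, from 0 to 85.4. In form: [[[x, y, z], [rx, ry, rz], jaw], ...]. A call has exactly 5 rows; each row is the pose to reach, as a shift and turn from the pose commanded when the call began, along the tool's axes at that moment; what a row does not reach only later rows make up. A row lasts 1/8 s, in which the tool goes at most 62.5 mm and 10.7 degrees, less where a joint would pass 70% of its speed; a pose out of reach is approached as far as the arm can. A call with a gripper value outside its range is refused whole. The fingers move at their own pace and stop on an object; FORCE is the grip in N (left out, the last holds). Time passes only in rows, so rows that repeat a pose let the fingers close, or fill a call up. It gives the time, the measured TCP pose, the force, the opening and the grip force at its end, in the units of the state.
- read_state(): the state, without advancing time (a new reading comes with each control period).
- get_image(name): name is "scene" or "top"; returns a dict with "image" (400x640x3 uint8, blue, green, red), "vfov" (degrees; the focal length in pixels is half the picture's height over the tangent of half this angle, whatever the lens; pixels are square), "cx", "cy" (the principal point, pixels), "R" (3x3) and "t" (3): a world point X has camera coordinates R X + t. Camera axes: x right, y down, z forward; pixel columns grow to the right and rows downward; lengths in m; the calibration is good to about 2 mm. A picture is of the moment at which its call begins. There is no depth.
- finish_job(): hands the job in; it is judged then, once.
The state is a dict: "t": time; "joint_positions": joint angles; "qvel": joint speeds; "joint_torque": joint torques, N m; "ee_pos": TCP position; "eef_rot": TCP orientation; "force": force on the tool from outside, world axes, zero at the start; "ft_torque": the same for the moment, N m; "width": opening from 0.0 (shut) to 1.0 (fully open); "gripper_force": force on a finger pad.
Only numpy, scipy, OpenCV 4.12 (cv2) and the standard library are available. Lean on these libraries where they do the work, as an engineer would, in place of code of your own. Each camera call takes 0.05 s, during which the arm holds its last target. There are 200 camera calls.

TASK

Of the three look-alike pots, find the loaded (clearly heavier) one by lifting, and stand it gently and centrally on the blue polisher's round rubber pad; the empty ones stay, or are put back, upright where they stood. Then, with the pot on the pad, turn the polisher's black dial so that its white pointer stands at the red mark on the bezel, and let go. Set pots down rather than drop them, keep them upright, and leave the bezel and everything else on the bench as it is.

Things in the scene. Friction and masses are not known exactly. Their poses are not given: they have to be found in the camera images.
- pot_a: one of three closed polishing pots that look exactly alike: aluminium body 64 mm across with an orange lid (65 mm across, top 60 mm above the foot) and on it an orange round knob 24 mm in diameter, from 60 to 90 mm above the foot, to lift it by. Origin: centre of the underside, z up. Each empty pot weighs 0.10 to 0.14 kg, the loaded one 0.36 to 0.50 kg; any of the three may be the loaded one, which shows only by its weight
- pot_b: one of three closed polishing pots that look exactly alike: aluminium body 64 mm across with an orange lid (65 mm across, top 60 mm above the foot) and on it an orange round knob 24 mm in diameter, from 60 to 90 mm above the foot, to lift it by. Origin: centre of the underside, z up. Each empty pot weighs 0.10 to 0.14 kg, the loaded one 0.36 to 0.50 kg; any of the three may be the loaded one, which shows only by its weight
- pot_c: one of three closed polishing pots that look exactly alike: aluminium body 64 mm across with an orange lid (65 mm across, top 60 mm above the foot) and on it an orange round knob 24 mm in diameter, from 60 to 90 mm above the foot, to lift it by. Origin: centre of the underside, z up. Each empty pot weighs 0.10 to 0.14 kg, the loaded one 0.36 to 0.50 kg; any of the three may be the loaded one, which shows only by its weight
- polisher: blue machine, fixed, place and yaw vary. Origin on the bench under it; x to its back, z up. x = -65 to 65 mm. Left half (y 0 to 130 mm): flat deck 100 mm high, with the pad. Right half (y -110 to 0): grey console sloping to the front, 103 mm high at the back, 26 in front, normal 38 degrees from vertical towards -x; centre x -10, y -55, z 65 mm, where the dial's axis stands square to it
- pad: round black rubber pad, 90 mm across and 6 mm thick, with a grey circle the size of a pot, fixed on the polisher's deck. Origin: centre of its underside, at x = 0, y = +65 mm from the polisher's origin, 100 mm above the bench
- pad_centre (a point): centre of the pad's top face, 106 mm above the bench; the pot's foot belongs here
- dial (a joint): angle of the black dial on the console, rad, 0 to 4.2; grows as the dial turns clockwise seen looking at its face; at 0 the white pointer points straight down the slope (polisher's -x). It turns with light friction (0.04 N m) and stays where it is left
- dial_grip (a point): on the dial's axis, 10 mm below the top of the grip, 35 mm off the console face. z of this frame is the dial's axis, outward (38 degrees from vertical); -x points along the white pointer; it turns with the dial. The grip is a straight bar 44 mm long (along x), 14 mm thick (along y), standing from 8 to 42 mm above the underside of the dial's round skirt (54 mm across, 8 mm thick); this point is 32 mm above that underside
- dial_pointer (a point): point 30 mm from the dial's axis in the direction of the white pointer, level with the bezel's top face; turns with the dial
- bezel (a joint): angle of the silver bezel ring that carries the red mark, rad, counted as for the dial: the pointer stands at the mark when joint dial equals joint bezel. The bezel is stiff and must not be turned; it lies at 1.9 to 3.2, the dial starts at 0 to 0.9
- red_mark (a point): the red mark on the silver bezel ring (84 mm across, 3 mm thick, under the dial): point 30 mm from the dial's axis, on the bezel's top face
- mandrel: bystander: steel ring mandrel, a thin cone 180 mm high, on a round wooden foot 64 mm across; origin under its centre. Trades places with the bottle
- bottle: bystander: amber bottle with black cap, 44 mm across, 100 mm high; origin under its centre
- bench_block: bystander: steel block 60 x 60 x 25 mm; origin under its centre
- gem_tray: bystander: white sorting tray 70 x 90 x 16 mm; origin under its centre
- ring_case: bystander: dark red ring case 50 x 50 x 38 mm; origin under its centre
- graver: bystander: hand tool with wooden handle, 150 mm long, lying on the bench (under 25 mm high)
- loupe: bystander: black loupe 28 mm across and 28 mm high, standing on the polisher's deck beside the pad; origin under its centre
Things that resemble listed ones, but are neither listed nor needed, are in the scene too. Leave any purple look-alike of the pot_b alone.

How it is judged:
By the outcome, as a careful person would: the job done as asked, in the order asked, and still so for the second after the job is handed in, with the robot touching nothing.
It also fails if it takes over 72 s, if anything falls off the work surface, if the arm or the gripper's body presses on something with over 40 N, if the wrist force passes 120 N, or if a joint passes its speed limit or range.

## Working session

There is one attempt and no reset: what is moved stays moved. The work goes in short steps, Python scripts to look and compute and a shell command to move; the robot and the scene stay as the last step left them, time stands still between calls to the robot, and variables do not carry over. Pictures are saved under pics/ and viewed, at most 10 in all, crops included, and the job is handed in when it is done.

```bash
ls; mkdir -p pics; python3 - <<'E'
from workcell import *
import cv2
for n in("scene","top"):
    d=get_image(n);cv2.imwrite(f"pics/{n}0.png",d["image"]);print(n,d["vfov"],d["cx"],d["cy"],d["R"],d["t"],[k for k in d])
print(read_state())
E
```

```text
pics
scene 46.65895831702527 315.5254982874525 203.1238518365818 [[-0.36769995  0.92989399 -0.00969142]
 [ 0.75865591  0.29392918 -0.58141796]
 [-0.53780847 -0.22113981 -0.81354731]] [ 0.20601744 -0.41457082  1.49916646] ['image', 'vfov', 'cx', 'cy', 'R', 't']
top 45.28406259351161 329.05609366544087 215.2394201520622 [[-1.50599119e-02 -9.99884564e-01 -2.01419949e-03]
 [-9.94400719e-01  1.51879812e-02 -1.04577890e-01]
 [ 1.04596409e-01  4.27987611e-04 -9.94514660e-01]] [0.01989691 0.61061093 1.26498703] ['image', 'vfov', 'cx', 'cy', 'R', 't']
{'t': 0.1, 'joint_positions': array([ 1.28730505e+00,  9.18149333e-02,  1.23177835e+00, -2.48561660e-05,
        1.81979413e+00, -5.67109063e-02]), 'qvel': array([ 0.00050391, -0.00131967, -0.00255914,  0.00014085,  0.00022314,
        0.00118727]), 'joint_torque': array([ 2.99245447e-03, -4.60215998e+01, -4.19216967e+01, -1.56289234e-04,
        1.06251772e-02,  1.49460629e-05]), 'ee_pos': array([0.13493331, 0.5846906 , 0.4036376 ]), 'eef_rot': array([ 1.13150345e-01,  9.93577473e-01, -8.86466720e-04, -1.40036353e-04]), 'force': array([ 0.18866019, -0.63814501,  0.1180295 ]), 'ft_torque': array([0.00757517, 0.0177168 , 0.01148173]), 'gripper_force': 0.0, 'width': 0.9955888788715561}
```

View pics/scene0.png

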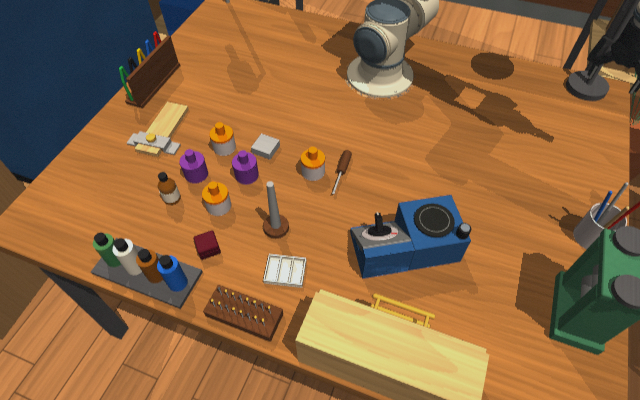

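View pics/top0.png

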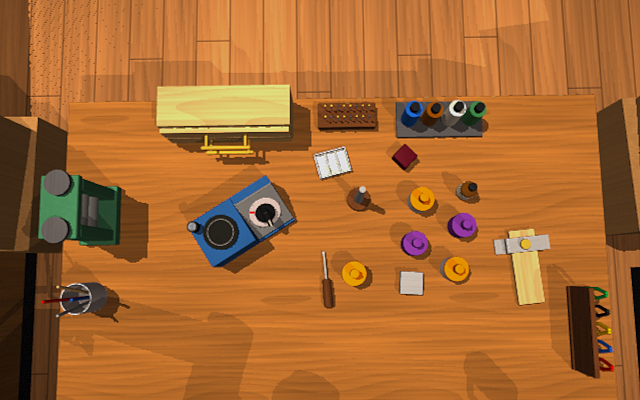

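The top view shows the three orange pots at about (354,273), (456,268) and (423,200). The pad is at (221,233) and the dial at (265,212). Purple look-alikes stand at (415,243) and (462,225).

```bash
cat > h.py <<'E'
from workcell import *
import cv2, numpy as np
def foc(d): return d["image"].shape[0]/2/np.tan(np.radians(d["vfov"]/2))
def ray(d,u,v):
    R=np.array(d["R"]);t=np.array(d["t"]);f=foc(d)
    return -R.T@t, R.T@np.array([(u-d["cx"])/f,(v-d["cy"])/f,1])
def onz(d,u,v,z):
    c,r=ray(d,u,v); return c+r*(z-c[2])/r[2]
def proj(d,X):
    p=np.array(d["R"])@X+d["t"]; return np.array([d["cx"],d["cy"]])+foc(d)*p[:2]/p[2]
def blobs(d,lo,hi,amin):
    m=cv2.inRange(cv2.cvtColor(d["image"],cv2.COLOR_BGR2HSV),np.array(lo),np.array(hi))
    c,_=cv2.findContours(m,cv2.RETR_EXTERNAL,cv2.CHAIN_APPROX_NONE)
    return [k for k in c if cv2.contourArea(k)>amin]
E
python3 - <<'E'
from h import *
d=get_image("top");s=get_image("scene")
for k in blobs(d,(10,215,120),(22,255,255),150):
    (u,v),r=cv2.minEnclosingCircle(k);e=cv2.fitEllipse(k)
    p=onz(d,*e[0],.06);print("orange",np.round([u,v,r,*e[0],*e[1]],1),p.round(4),np.hypot(*p[:2]).round(3))
for k in blobs(d,(100,150,40),(125,255,255),500):
    q=cv2.minAreaRect(k);print("blue",q);print([onz(d,*b,.1).round(3) for b in cv2.boxPoints(q)])
g=cv2.cvtColor(d["image"],cv2.COLOR_BGR2GRAY)
m=cv2.inRange(g[205:262,192:250],0,45)
c,_=cv2.findContours(m,cv2.RETR_EXTERNAL,cv2.CHAIN_APPROX_NONE)
for k in c:
    if cv2.contourArea(k)>200:
        e=cv2.fitEllipse(k);print("pad",e,onz(d,e[0][0]+192,e[0][1]+205,.106))
a=cv2.resize(d["image"][170:275,180:310],None,fx=4,fy=4,interpolation=cv2.INTER_CUBIC)
b=cv2.resize(s["image"][195:265,345:425],None,fx=5,fy=5,interpolation=cv2.INTER_CUBIC)
b=cv2.resize(b,(270,420)) if 0 else b[:, :280]
cv2.imwrite("pics/pol.png",np.hstack([a,np.vstack([b,np.zeros((70,280,3),np.uint8)])]))
E
```

```text
orange [353.7 273.2  12.8 353.9 273.1  24.3  24.5] [ 0.4548 -0.0521  0.06  ] 0.458
orange [456.5 268.6  12.8 456.4 268.5  24.2  24.9] [ 0.4627 -0.3201  0.06  ] 0.563
orange [422.  198.5  12.5 422.1 198.4  23.4  24.2] [ 0.649  -0.2371  0.06  ] 0.691
blue ((240.11883544921875, 222.18812561035156), (53.57729721069336, 93.89376831054688), 57.7243537902832)
[array([0.585, 0.377, 0.1  ]), array([0.712, 0.173, 0.1  ]), array([0.593, 0.1  , 0.1  ]), array([0.469, 0.302, 0.1  ])]
pad ((26.14277458190918, 26.489482879638672), (32.265743255615234, 42.85190963745117), 98.36363983154297) [0.56583704 0.29314828 0.106     ]
```

View pics/pol.png

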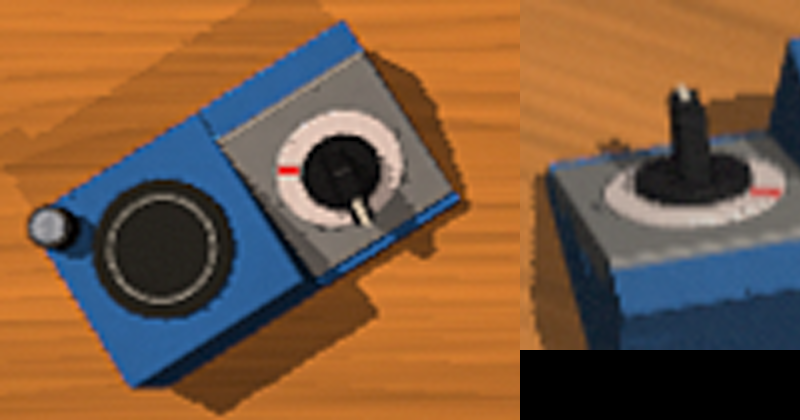

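The crop shows the pad centre at about (221,232) and the bezel centre at about (265,210) in full-frame pixels. The red mark is on the left (+y) side and the white pointer points down the slope. Next I'll measure these properly.

```bash
cat >> h.py <<'E'
from scipy.spatial.transform import Rotation as Ro
def tilt(): return np.radians(38)
def face(P,yaw):  # bezel-top centre, axes e1(down slope), y, n  in world
    c,s=np.cos(tilt()),np.sin(tilt()); Z=Ro.from_euler("z",yaw).as_matrix()
    n=Z@[-s,0,c]; return P+Z@[-.010,-.055,.065]+.003*n, Z@[-c,0,-s], Z@[0,1.,0], n
def angface(d,u,v,P,yaw,h=0):
    C,e,y,n=face(P,yaw);C=C+h*n;c,r=ray(d,u,v);X=c+r*(n@(C-c))/(n@r);w=X-C
    return np.arctan2(w@y,w@e),np.linalg.norm(w)
def plan(p,R=None,yawy=None):
    """shift (tool units of 50mm) & rotvec deg from measured pose to world p / rotation R"""
    s=read_state();R0=Ro.from_quat(s["eef_rot"])
    sh=R0.inv().apply(np.array(p)-s["ee_pos"])/.05
    rv=np.degrees((R0.inv()*R).as_rotvec()) if R is not None else 0
    print("shift",sh.round(3),"rot",np.round(rv,2),"from",s["ee_pos"].round(4),"t",round(s["t"],2))
def down(a): # tool straight down with tool y along world angle a (rad)
    y=np.array([np.cos(a),np.sin(a),0]);z=np.array([0,0,-1.]);return Ro.from_matrix(np.c_[np.cross(y,z),y,z])
E
cat > meas.py <<'E'
from h import *
res={}
for n in("top","scene"):
    d=get_image(n);hsv=cv2.cvtColor(d["image"],cv2.COLOR_BGR2HSV);g=hsv[...,2]
    x0,x1,y0,y1=(180,310,170,275) if n=="top" else (345,475,190,280)
    sub=hsv[y0:y1,x0:x1]
    bl=cv2.inRange(sub,(100,130,30),(125,255,255))
    dk=cv2.inRange(sub,(0,0,0),(180,140,70))
    wh=cv2.inRange(sub,(0,0,165),(180,70,255))
    rd=cv2.inRange(sub,(0,150,120),(6,255,255))|cv2.inRange(sub,(174,150,120),(180,255,255))
    def cs(m,a): return sorted([k for k in cv2.findContours(m,cv2.RETR_EXTERNAL,cv2.CHAIN_APPROX_NONE)[0] if cv2.contourArea(k)>a],key=cv2.contourArea)[::-1]
    off=np.array([x0,y0])
    for k in cs(dk,60):
        e=cv2.fitEllipse(k);u=np.add(e[0],off);print(n,"dark",u.round(1),np.round(e[1],1),onz(d,*u,.106).round(4))
    for k in cs(wh,60):
        e=cv2.fitEllipse(cv2.convexHull(k));u=np.add(e[0],off);print(n,"white",u.round(1),np.round(e[1],1),onz(d,*u,.0674).round(4))
    M=cv2.moments(rd,True)
    if M["m00"]: print(n,"red",M["m00"],M["m10"]/M["m00"]+x0,M["m01"]/M["m00"]+y0)
    cb=cs(bl,300)
    if cb:
        q=cv2.approxPolyDP(cv2.convexHull(np.vstack(cb)),3,True)[:,0]+off;print(n,"hull",q.tolist(),[onz(d,*p,.1)[:2].round(3).tolist() for p in q])
E
python3 meas.py
```

```text
top dark [220.3 231.9] [33.  34.3] [0.5648 0.2876 0.106 ]
top dark [265.5 213.3] [17.9 20.8] [0.6105 0.1728 0.106 ]
top white [264.4 210.6] [25.8 31.1] [0.622  0.1809 0.0674]
top white [257.8 219.9] [ 9.2 20.4] [0.5975 0.198  0.0674]
top red 9.0 251.77777777777777 212.44444444444446
top hull [[265, 176], [293, 220], [224, 264], [213, 266], [192, 233], [193, 221]] [[0.708, 0.175], [0.593, 0.103], [0.483, 0.279], [0.479, 0.307], [0.563, 0.361], [0.594, 0.359]]
scene dark [433.7 220. ] [31.6 40.3] [0.5657 0.2896 0.106 ]
scene dark [378.5 226.5] [20.6 21.9] [0.6272 0.179  0.106 ]
scene dark [357.8 250.8] [ 7.2 45.9] [0.7031 0.1556 0.106 ]
scene dark [399.3 219.5] [11.9 29.7] [0.5922 0.2171 0.106 ]
scene dark [462.9 230.9] [12.  16.3] [0.5708 0.3564 0.106 ]
scene white [378.1 233.8] [11.7 32.6] [0.6216 0.1801 0.0674]
scene red 5.0 394.0 233.0
scene hull [[451, 196], [470, 240], [459, 260], [363, 277], [352, 238], [399, 203]] [[0.48, 0.312], [0.584, 0.376], [0.643, 0.364], [0.755, 0.185], [0.673, 0.133], [0.544, 0.204]]
```

```bash
python3 - <<'E'
from h import *
P=np.array([.565,.2885,0]);
for yaw in np.radians([31,33]):
    Q=P-Ro.from_euler("z",yaw).apply([0,.065,0]);C=face(Q,yaw)[0];print("bezel c",C.round(4))
    for n,w in(("top",(244,200,260,226)),("scene",(384,222,404,242))):
        d=get_image(n);im=d["image"].astype(float);b=im[w[1]:w[3],w[0]:w[2]]
        r=np.clip(b[...,2]-np.maximum(b[...,0],b[...,1])-40,0,None)
        a=b[...,0]; r[(b[...,1]>b[...,0]*1.6+10)]=0
        yy,xx=np.mgrid[w[1]:w[3],w[0]:w[2]];u,v=(r*xx).sum()/r.sum(),(r*yy).sum()/r.sum()
        print(n,u,v,np.round(angface(d,u,v,Q,yaw),4))
        # same relative to the measured ring centre
        cu=(264.4,210.6) if n=="top" else (378.1,233.8)
        C,e,y,nn=face(Q,yaw);c,rr=ray(d,*cu);X=c+rr*(nn@(C-c))/(nn@rr)
        c,rr=ray(d,u,v);w2=c+rr*(nn@(C-c))/(nn@rr)-X;print("  rel ring",np.arctan2(w2@y,w2@e),np.linalg.norm(w2),X.round(4))
plan([.4548,-.0521,.38],down(np.arctan2(-.0521,.4548)))
E
```

```text
bezel c [0.6166 0.1795 0.0674]
top 251.64126394052045 212.1914498141264 [2.2273 0.0352]
  rel ring 2.0540150093700538 0.03371083570954892 [0.6216 0.1803 0.071 ]
scene 393.7073578595318 232.95652173913044 [2.1418 0.0364]
  rel ring 1.8272341536821985 0.035337074880704464 [0.6257 0.1808 0.074 ]
bezel c [0.6204 0.1814 0.0674]
top 251.63940520446096 212.1926889714994 [2.1412 0.0332]
  rel ring 2.09086272552351 0.03390703328606268 [0.6219 0.1807 0.068 ]
scene 393.71666666666664 232.96166666666667 [1.9456 0.0343]
  rel ring 1.9083641330612946 0.035645680787001637 [0.6219 0.1803 0.0678]
shift [ -9.098 -10.97    0.494] rot [-0.    0.   83.54] from [0.1349 0.5846 0.4046] t 0.5
```

```bash
python3 -m inch '[[[-0.7,-0.9,0],[0,0,7],50],[[-1.5,-1.8,0],[0,0,15],50],[[-2.3,-2.7,0.1],[0,0,24],50],[[-3.1,-3.7,0.2],[0,0,33],50],[[-3.8,-4.6,0.2],[0,0,42],50]]' 40; python3 -c "
from h import *
plan([.4548,-.0521,.38],down(np.arctan2(-.0521,.4548)));print(read_state()['force'])"
```

```text
t: 1.12
ee_pos: [0.2687, 0.3159, 0.3944]
eef_rot: [0.464, 0.886, 0.0, 0.0]
force: [0.9, -0.3, 0.2]
width: 0.583
gripper_force: 0.0
shift [-8.17  -1.133  0.289] rot [2.000e-02 1.000e-02 4.125e+01] from [0.2687 0.3159 0.3944] t 1.12
[ 0.94740363 -0.30789732  0.24736412]
```

```bash
python3 -m inch '[[[-1,-0.14,0],[0,0,8],50],[[-2,-0.28,0],[0,0,16],50],[[-3,-0.42,0.1],[0,0,24],50],[[-4,-0.56,0.2],[0,0,33],50],[[-4.9,-0.68,0.3],[0,0,41.2],50]]' >/dev/null;  python3 -m inch '[[[-1,0.65,0],[0,0,0],50],[[-2,1.3,0],[0,0,0],50],[[-2.76,1.81,0],[0,0,0],50],[[-2.76,1.81,0],[0,0,0],50],[[-2.76,1.81,0],[0,0,0],50]]'; python3 -c "
from h import *
plan([.4548,-.0521,.237],down(np.arctan2(-.0521,.4548)));print(read_state()['force'])
d=get_image('scene');cv2.imwrite('pics/p1.png',cv2.resize(d['image'][20:240,180:480],None,fx=2.5,fy=2.5))"
```

```text
t: 2.38
ee_pos: [0.456, -0.0492, 0.3797]
eef_rot: [0.744, 0.668, 0.0, -0.0]
force: [-1.0, -0.2, -0.1]
width: 0.592
gripper_force: 0.0
shift [-0.061 -0.016  2.854] rot [-0.02 -0.03  0.31] from [ 0.456  -0.0492  0.3797] t 2.38
[-1.03614405 -0.21434369 -0.13296328]
```

View pics/p1.png

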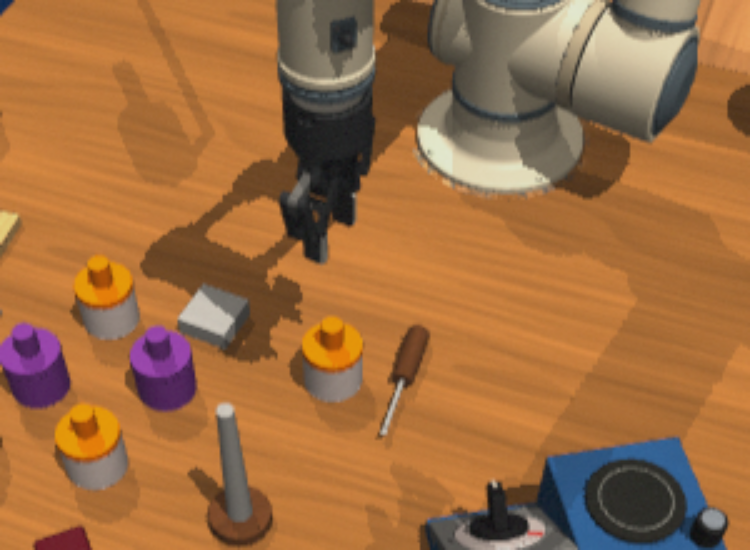

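The gripper hangs above pot 1. Its knob is at about (313,149) in the scene image. Before descending I'll cross-check the knob positions from this view.

```bash
python3 -c "
from h import *
d=get_image('scene')
for u,v in((312.8,149),(220,124),(213.4,184)): print(onz(d,u,v,.09).round(4))"
python3 -m inch '[[[-0.06,-0.02,0.5],[0,0,0],50],[[-0.06,-0.02,1.2],[0,0,0],50],[[-0.06,-0.02,1.9],[0,0,0],50],[[-0.06,-0.02,2.5],[0,0,0],50],[[-0.06,-0.02,2.5],[0,0,0],50]]'
```

```text
[ 0.451  -0.0498  0.09  ]
[ 0.457  -0.3169  0.09  ]
[ 0.6445 -0.2336  0.09  ]
t: 3.1
ee_pos: [0.4538, -0.051, 0.2524]
eef_rot: [0.744, 0.669, -0.001, -0.002]
force: [0.1, -0.7, 0.1]
width: 0.587
gripper_force: 0.0
```

```bash
python3 -m inch '[[[0,0,0.15],[0,0,0],50],[[0,0,0.32],[0,0,0],50],[[0,0,0.32],[0,0,0],20],[[0,0,0.32],[0,0,0],15],[[0,0,0.32],[0,0,0],15]]' 40;python3 -m inch '[[[0,0,0],[0,0,0],15],[[0,0,0],[0,0,0],15],[[0,0,-0.1],[0,0,0],15],[[0,0,-0.3],[0,0,0],15],[[0,0,-0.5],[0,0,0],15]]';python3 -m inch '[[[0,0,0],[0,0,0],15],[[0,0,0],[0,0,0],15],[[0,0,0],[0,0,0],15],[[0,0,0],[0,0,0],15],[[0,0,0],[0,0,0],15]]'
```

```text
t: 3.72
ee_pos: [0.4549, -0.0523, 0.2389]
eef_rot: [0.744, 0.668, 0.0, 0.0]
force: [0.6, 0.2, -0.2]
width: 0.264
gripper_force: 40.0
t: 4.35
ee_pos: [0.4549, -0.0522, 0.2646]
eef_rot: [0.744, 0.668, 0.0, 0.0]
force: [-0.1, -0.2, -1.0]
width: 0.271
gripper_force: 40.0
t: 4.97
ee_pos: [0.4548, -0.0522, 0.2635]
eef_rot: [0.744, 0.668, -0.0, -0.0]
force: [-0.7, -0.2, -0.5]
width: 0.262
gripper_force: 40.0
```

```bash
python3 -m inch '[[[0,0,0.15],[0,0,0],15],[[0,0,0.3],[0,0,0],15],[[0,0,0.42],[0,0,0],15],[[0,0,0.49],[0,0,0],15],[[0,0,0.5],[0,0,0],15]]';python3 -m inch '[[[0,0,0],[0,0,0],15],[[0,0,0],[0,0,0],50],[[0,0,0],[0,0,0],50],[[0,0,-0.4],[0,0,0],50],[[0,0,-1.4],[0,0,0],50]]';  python3 -c "
from h import *
plan([.463,-.320,.36],down(np.arctan2(-.32,.463)))"
```

```text
t: 5.6
ee_pos: [0.4548, -0.0522, 0.2389]
eef_rot: [0.744, 0.668, -0.0, -0.0]
force: [-2.5, 0.1, 3.2]
width: 0.265
gripper_force: 40.5
t: 6.22
ee_pos: [0.4543, -0.0521, 0.3066]
eef_rot: [0.744, 0.668, -0.002, -0.002]
force: [1.8, 0.5, -0.1]
width: 0.586
gripper_force: 0.0
shift [-5.307  0.746 -1.075] rot [-0.33  0.05 28.45] from [ 0.4543 -0.0521  0.3066] t 6.22
```

```bash
python3 -m inch '[[[-0.9,0.1,-0.5],[0,0,5],50],[[-2,0.3,-0.8],[0,0,11],50],[[-3.2,0.45,-1],[0,0,17],50],[[-4.3,0.6,-1],[0,0,23],50],[[-5.3,0.74,-1],[0,0,28.4],50]]' >/dev/null; python3 -m inch '[[[0,0,0],[0,0,0],50],[[0,0,0],[0,0,0],50],[[0,0,0.5],[0,0,0],50],[[0,0,1],[0,0,0],50],[[0,0,1.5],[0,0,0],50]]'; python3 -c "
from h import *
plan([.463,-.320,.238],down(np.arctan2(-.32,.463)))"
```

```text
t: 7.48
ee_pos: [0.4633, -0.318, 0.2835]
eef_rot: [0.885, 0.466, 0.0, 0.0]
force: [-0.1, 0.0, -0.3]
width: 0.584
gripper_force: 0.0
shift [-0.037  0.016  0.91 ] rot [ 0.06 -0.02  0.21] from [ 0.4633 -0.318   0.2835] t 7.47
```

```bash
python3 -m inch '[[[-0.03,0.02,0.4],[0,0,0],50],[[-0.03,0.02,0.86],[0,0,0],50],[[-0.03,0.02,0.86],[0,0,0],50],[[-0.03,0.02,0.86],[0,0,0],15],[[-0.03,0.02,0.86],[0,0,0],15]]' 40;python3 -m inch '[[[0,0,0],[0,0,0],15],[[0,0,0],[0,0,0],15],[[0,0,-0.1],[0,0,0],15],[[0,0,-0.3],[0,0,0],15],[[0,0,-0.5],[0,0,0],15]]';python3 -m inch '[[[0,0,0],[0,0,0],15],[[0,0,0],[0,0,0],15],[[0,0,0],[0,0,0],15],[[0,0,0],[0,0,0],15],[[0,0,0],[0,0,0],15]]'
```

```text
t: 8.1
ee_pos: [0.4633, -0.3215, 0.2422]
eef_rot: [0.885, 0.465, 0.0, 0.001]
force: [0.5, -1.1, -0.4]
width: 0.266
gripper_force: 39.5
t: 8.72
ee_pos: [0.4629, -0.3215, 0.2662]
eef_rot: [0.885, 0.465, -0.0, -0.0]
force: [-0.3, 0.8, -0.3]
width: 0.267
gripper_force: 39.5
t: 9.35
ee_pos: [0.4629, -0.3214, 0.2655]
eef_rot: [0.885, 0.465, -0.0, -0.0]
force: [-0.5, -0.0, -0.3]
width: 0.263
gripper_force: 39.5
```

```bash
python3 -c "
from h import *
F=[]
for i in range(4):
    get_image('top');F.append(read_state()['force'][2])
print(F)"
python3 -m inch '[[[0,0,0.15],[0,0,0],15],[[0,0,0.3],[0,0,0],15],[[0,0,0.42],[0,0,0],15],[[0,0,0.49],[0,0,0],15],[[0,0,0.5],[0,0,0],15]]';python3 -m inch '[[[0,0,0],[0,0,0],15],[[0,0,0],[0,0,0],50],[[0,0,0],[0,0,0],50],[[0,0,-0.4],[0,0,0],50],[[0,0,-1.4],[0,0,0],50]]';  python3 -c "
from h import *
plan([.648,-.2365,.36],down(np.arctan2(-.2365,.648)))"
```

```text
[np.float64(-1.3378786049349096), np.float64(-1.3400978300451414), np.float64(-1.1268785295368016), np.float64(-1.1701906059630751)]
t: 10.18
ee_pos: [0.4628, -0.3213, 0.2422]
eef_rot: [0.885, 0.465, -0.0, 0.0]
force: [-4.6, 3.1, 8.8]
width: 0.261
gripper_force: 40.9
t: 10.8
ee_pos: [0.4625, -0.3212, 0.3094]
eef_rot: [0.885, 0.465, -0.001, -0.003]
force: [1.3, -0.4, 0.6]
width: 0.589
gripper_force: 0.0
shift [ 3.5    2.086 -1.022] rot [ -0.31  -0.06 -14.54] from [ 0.4625 -0.3212  0.3094] t 10.8
```

```bash
python3 -m inch '[[[0.6,0.4,-0.5],[0,0,-3],50],[[1.4,0.8,-0.8],[0,0,-6],50],[[2.2,1.3,-1],[0,0,-9],50],[[2.9,1.7,-1],[0,0,-12],50],[[3.5,2.09,-1],[0,0,-14.5],50]]' >/dev/null; python3 -m inch '[[[0,0,0],[0,0,0],50],[[0,0,0],[0,0,0],50],[[0,0,0.5],[0,0,0],50],[[0,0,1],[0,0,0],50],[[0,0,1.5],[0,0,0],50]]'; python3 -c "
from h import *
plan([.648,-.2365,.238],down(np.arctan2(-.2365,.648)))"
```

```text
t: 12.05
ee_pos: [0.6471, -0.2378, 0.2862]
eef_rot: [0.82, 0.572, 0.0, 0.001]
force: [-0.3, -0.5, 0.7]
width: 0.578
gripper_force: 0.0
shift [0.03  0.006 0.964] rot [ 0.07  0.02 -0.16] from [ 0.6471 -0.2378  0.2862] t 12.05
```

```bash
python3 -m inch '[[[0.02,0,0.4],[0,0,0],50],[[0.02,0,0.88],[0,0,0],50],[[0.02,0,0.88],[0,0,0],50],[[0.02,0,0.88],[0,0,0],15],[[0.02,0,0.88],[0,0,0],15]]' 80;python3 -m inch '[[[0,0,0],[0,0,0],15],[[0,0,0],[0,0,0],15],[[0,0,0],[0,0,0],15],[[0,0,-0.2],[0,0,0],15],[[0,0,-0.5],[0,0,0],15]]';python3 -m inch '[[[0,0,0],[0,0,0],15],[[0,0,0],[0,0,0],15],[[0,0,0],[0,0,0],15],[[0,0,0],[0,0,0],15],[[0,0,0],[0,0,0],15]]'; python3 -c "
from h import *
F=[]
for i in range(4):
    get_image('top');F.append(read_state()['force'][2])
print(F);plan([.565,.2885,.45],down(np.arctan2(.2885,.565)))"
```

```text
t: 12.68
ee_pos: [0.6488, -0.236, 0.244]
eef_rot: [0.82, 0.573, 0.001, 0.001]
force: [-1.7, 0.5, 3.5]
width: 0.25
gripper_force: 78.1
t: 13.3
ee_pos: [0.6485, -0.2356, 0.2658]
eef_rot: [0.82, 0.573, -0.001, -0.001]
force: [0.1, -0.5, -4.1]
width: 0.248
gripper_force: 78.5
t: 13.92
ee_pos: [0.6486, -0.2358, 0.2663]
eef_rot: [0.82, 0.573, -0.0, -0.0]
force: [0.7, 0.1, -3.4]
width: 0.249
gripper_force: 78.5
[np.float64(-4.430129950749478), np.float64(-3.913345992376678), np.float64(-3.5692000800983643), np.float64(-3.675912721771254)]
shift [ 9.272 -5.174 -3.666] rot [  0.     0.   -47.14] from [ 0.6487 -0.2358  0.2667] t 14.12
```

The third pot reads about 3.8 N, against about 1.2 N for the second, so it is the loaded one. I'll lift it clear of the mandrel and carry it over.

```bash
python3 -m inch '[[[0,0,-0.6],[0,0,0],15],[[0,0,-1.5],[0,0,0],15],[[0,0,-2.5],[0,0,0],15],[[0,0,-3.4],[0,0,0],15],[[0,0,-3.9],[0,0,0],15]]'; python3 -m inch '[[[0.4,-0.2,0],[0,0,-3],15],[[1.2,-0.65,0],[0,0,-8],15],[[2,-1.1,0],[0,0,-13],15],[[2.8,-1.55,0],[0,0,-18],15],[[3.6,-2,0],[0,0,-23],15]]' ; python3 -c "
from h import *
plan([.565,.2885,.45],down(np.arctan2(.2885,.565)))"
```

```text
t: 14.75
ee_pos: [0.6481, -0.2356, 0.4659]
eef_rot: [0.82, 0.573, 0.001, 0.002]
force: [1.0, -0.3, -4.1]
width: 0.243
gripper_force: 79.0
t: 15.38
ee_pos: [0.6159, -0.03, 0.46]
eef_rot: [0.687, 0.727, -0.0, -0.001]
force: [0.5, -0.7, -3.8]
width: 0.245
gripper_force: 79.2
shift [ 6.416 -0.662  0.206] rot [ -0.11  -0.07 -23.86] from [ 0.6159 -0.03    0.46  ] t 15.38
```

```bash
python3 -m inch '[[[0.8,-0.08,0],[0,0,-4],15],[[1.6,-0.17,0],[0,0,-8],15],[[2.4,-0.25,0],[0,0,-13],15],[[3.3,-0.34,0],[0,0,-18],15],[[4.2,-0.43,0],[0,0,-23],15]]' >/dev/null; python3 -c "
from h import *
plan([.565,.2885,.45],down(np.arctan2(.2885,.565)))"
```

```text
shift [2.139 0.64  0.201] rot [-0.12 -0.05 -0.86] from [0.5835 0.1784 0.46  ] t 16.0
```

```bash
python3 -m inch '[[[0.7,0.2,0],[0,0,-0.5],15],[[1.3,0.4,0],[0,0,-0.8],15],[[1.8,0.54,0],[0,0,-0.8],15],[[2,0.6,0.1],[0,0,-0.8],15],[[2,0.6,0.2],[0,0,-0.8],15]]' >/dev/null;python3 -m inch '[[[0,0,0.3],[0,0,0],15],[[0,0,0.7],[0,0,0],15],[[0,0,1],[0,0,0],15],[[0,0,1],[0,0,0],15],[[0,0,1],[0,0,0],15]]'; python3 -c "
from h import *
for n,b in(('top',(180,310,170,300)),('scene',(340,500,100,280))):
    d=get_image(n);print(n,proj(d,np.array([.565,.2885,.106])).round(1))
    i=d['image'][b[2]:b[3],b[0]:b[1]];cv2.imwrite('pics/q_'+n+'.png',i)
a=cv2.imread('pics/q_top.png');b=cv2.imread('pics/q_scene.png')
cv2.imwrite('pics/q.png',np.hstack([cv2.resize(a,(400,400)),cv2.resize(b,(356,400))]))
plan([.565,.2885,.3475],down(np.arctan2(.2885,.565)))"
```

```text
t: 17.25
ee_pos: [0.5679, 0.279, 0.4023]
eef_rot: [0.525, 0.851, 0.0, 0.0]
force: [0.4, -0.0, -3.6]
width: 0.248
gripper_force: 79.2
top [220.  231.8]
scene [433.3 219.6]
shift [0.192 0.031 1.109] rot [ 0.11  0.01 -0.35] from [0.5678 0.2792 0.4029] t 17.35
```

View pics/q.png

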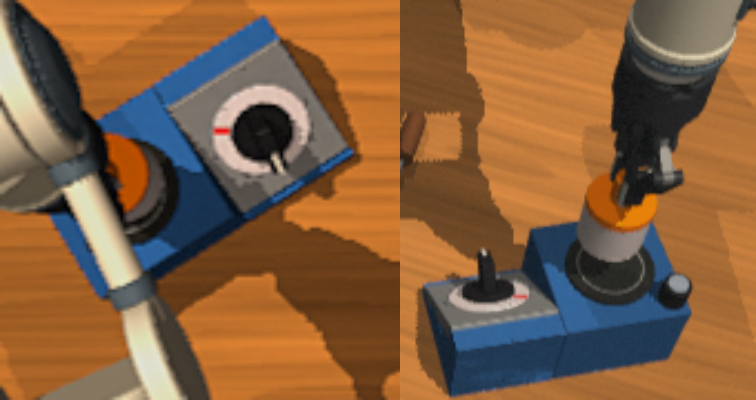

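The pot hangs just above the pad, slightly towards the console side. I'll correct the offset and lower it slowly.

```bash
python3 -m inch '[[[0.1,0.02,0.2],[0,0,0],15],[[0.19,0.03,0.5],[0,0,0],15],[[0.19,0.03,0.8],[0,0,0],15],[[0.19,0.03,0.98],[0,0,0],15],[[0.19,0.03,0.98],[0,0,0],15]]' >/dev/null;python3 -m inch '[[[0,0,0],[0,0,0],15],[[0,0,0.04],[0,0,0],15],[[0,0,0.07],[0,0,0],15],[[0,0,0.1],[0,0,0],15],[[0,0,0.1],[0,0,0],15]]'; python3 -c "
from h import *
plan([.565,.2885,.3475],down(np.arctan2(.2885,.565)))
d=get_image('scene')
P=np.array([.565,.2885,.106]);print(proj(d,P),proj(d,P+[0,0,.06]))
for k in blobs(d,(10,215,120),(22,255,255),150): print(cv2.boundingRect(k))
"
```

```text
t: 18.6
ee_pos: [0.5646, 0.2883, 0.3499]
eef_rot: [0.525, 0.851, 0.001, 0.001]
force: [-3.5, -1.4, 4.5]
width: 0.25
gripper_force: 80.2
shift [-0.     0.008  0.049] rot [ 0.13  0.01 -0.35] from [0.5646 0.2883 0.3499] t 18.6
[433.32182532 219.64464784] [438.82162754 204.21888902]
(424, 193, 30, 25)
(301, 147, 24, 21)
(209, 122, 24, 21)
```

```bash
python3 -m inch '[[[0,0,0],[0,0,0],26],[[0,0,0],[0,0,0],34],[[0,0,0],[0,0,0],45],[[0,0,-0.2],[0,0,0],45],[[0,0,-0.8],[0,0,0],45]]';python3 -m inch '[[[0,0,-0.9],[0,0,0],40],[[0,0,-1.6],[0,0,0],40],[[0,0,-2],[0,0,0],40],[[0,0,-2],[0,0,0],40],[[0,0,-2],[0,0,0],40]]'; cat > dial.py <<'E'
from h import *
yaw=np.radians(33);P=np.array([.565,.2885,0])-Ro.from_euler("z",yaw).apply([0,.065,0])
def dpose(phi,off,flip=1):
    C,e,y,n=face(P,yaw);C=C+np.array([.0015,-.0006,0])
    bar=np.cos(phi)*e+np.sin(phi)*y
    ty=flip*np.cross(n,bar);R=Ro.from_matrix(np.c_[np.cross(ty,-n),ty,-n])
    return C-.003*n+n*(off+.155),R
E
python3 - <<'E'
from dial import *
d=get_image("top")
# pointer: white pixels near the front of the dial
for n,w in(("top",(258,212,276,230)),("scene",(370,205,386,225))):
    d=get_image(n);b=d["image"][w[1]:w[3],w[0]:w[2]].astype(int);m=(b.min(2)>120)
    if n=="scene": print((b.min(2)))
    else: print(b.min(2))
for phi in(0,.2,.4):
  for f in(1,-1):
    p,R=dpose(phi,.035,f);print(phi,f,p.round(3));plan(p,R)
E
```

```text
t: 19.27
ee_pos: [0.5648, 0.2884, 0.3864]
eef_rot: [0.525, 0.851, -0.002, -0.001]
force: [-0.4, 1.4, -0.5]
width: 0.527
gripper_force: 0.0
t: 19.9
ee_pos: [0.565, 0.2885, 0.4866]
eef_rot: [0.525, 0.851, -0.001, -0.0]
force: [-0.2, 0.5, -0.0]
width: 0.466
gripper_force: 0.0
[[ 21  23  21  15  15  20  30  36  38  30  11  14  15  14  17  20   9  86]
 [ 22  25  23  20  15  29  45  37  23  20  14  11  14  17  16  19   9  88]
 [ 24  24  20  22  14  15  17  19  23  24  20  13  15  18  14  12   6  87]
 [ 24  21  22  24  14  17  20  25  24  25  22  17  14  15  12   9  35  96]
 [ 22  25  22  26  21  14  19  25  24  22  23  19  13  14  10   6  73 116]
 [ 20  22  23  24  21  16  19  22  22  23  26  22  14  12   5  35  96 127]
 [ 12  20  23  24  24  20  11  13  24  20  19  16   9   2  28  81 114 125]
 [ 30  11  17  21  24  22  13  17  22  16  39  58  40   2  75 123 126 124]
 [101  28   3  11  16  20  17  14  14  10 100 134  75   1  93 133 123 125]
 [166 116  87  53   8   9   9   4  12  10 132 174 106  23  76 128 125 106]
 [185 192 182 137  99  82  61  67  56  27  49 155 174  71  22  95 112  78]
 
[... 1872 characters left out ...]
.525 0.118 0.215]
shift [-2.689 -2.227  5.431] rot [-27.81  31.    80.35] from [0.565  0.2886 0.486 ] t 20.05
0 -1 [0.525 0.118 0.215]
shift [-2.689 -2.227  5.431] rot [-31.92 -28.62 -92.35] from [0.565  0.2886 0.486 ] t 20.05
0.2 1 [0.525 0.118 0.215]
shift [-2.689 -2.227  5.431] rot [-25.22  34.52  91.27] from [0.565  0.2886 0.486 ] t 20.05
0.2 -1 [0.525 0.118 0.215]
shift [-2.689 -2.227  5.431] rot [-33.71 -24.63 -81.44] from [0.565  0.2886 0.486 ] t 20.05
0.4 1 [0.525 0.118 0.215]
shift [-2.689 -2.227  5.431] rot [-22.31  37.98 102.14] from [0.565  0.2886 0.486 ] t 20.05
0.4 -1 [0.525 0.118 0.215]
shift [-2.689 -2.227  5.431] rot [-35.18 -20.66 -70.5 ] from [0.565  0.2886 0.486 ] t 20.05
```

```bash
python3 - <<'E'
from dial import *
d=get_image("top");s=get_image("scene")
for h in(0,.008): print("top tip",angface(d,270.9,224.8,P,yaw,h), "upper",angface(d,269.1,221,P,yaw,h+.02))
for h in(.035,.039): print("scene",angface(s,377.4,213.2,P,yaw,h))
p,R=dpose(.2,.135,-1);print(p.round(3));plan(p+[0,0,.08],R);print(read_state()["joint_positions"].round(2))
E
```

```text
top tip (np.float64(0.13965027681664233), np.float64(0.04622368891867432)) upper (np.float64(0.14665002163605123), np.float64(0.021839751138104158))
top tip (np.float64(0.14307749141594006), np.float64(0.04156963008612539)) upper (np.float64(0.15682790066046287), np.float64(0.017280090698394646))
scene (np.float64(0.2817031372051854), np.float64(0.04307165593877891))
scene (np.float64(0.2941128754196192), np.float64(0.031408577431822064))
[0.474 0.085 0.294]
shift [-2.824 -3.459  2.266] rot [-33.67 -24.6  -81.45] from [0.565  0.2885 0.4865] t 20.15
[ 0.42  0.22  0.94  0.    1.98 -0.05]
```

```bash
python3 -m inch '[[[-0.4,-0.5,0],[-3.4,-2.5,-8.1],40],[[-1,-1.2,0],[-6.7,-4.9,-16.3],40],[[-1.6,-2,0.2],[-10.1,-7.4,-24.4],40],[[-2.2,-2.7,0.6],[-13.5,-9.8,-32.6],40],[[-2.8,-3.4,1],[-16.8,-12.3,-40.7],40]]'; python3 - <<'E'
from dial import *
p,R=dpose(.18,.135,-1);plan(p,R);print(read_state()["joint_positions"].round(2))
E
```

```text
t: 20.78
ee_pos: [0.4749, 0.086, 0.437]
eef_rot: [0.186, 0.966, 0.067, 0.165]
force: [-0.4, -0.3, 0.9]
width: 0.467
gripper_force: 0.0
shift [ 0.855 -0.581  2.677] rot [-16.64 -12.28 -41.57] from [0.4749 0.086  0.437 ] t 20.77
[ 0.1  -0.38  1.62  0.03  1.55 -1.09]
```

```bash
python3 -m inch '[[[0.15,-0.1,0.5],[-3.3,-2.5,-8.3],40],[[0.35,-0.2,1.1],[-6.6,-4.9,-16.6],40],[[0.5,-0.35,1.7],[-10,-7.4,-25],40],[[0.7,-0.45,2.3],[-13.3,-9.8,-33.2],40],[[0.85,-0.58,2.67],[-16.6,-12.3,-41.5],40]]'; python3 - <<'E'
from dial import *
p,R=dpose(.18,.135,-1);plan(p,R);print(read_state()["joint_positions"].round(2))
p,R=dpose(.18,.037,-1);plan(p,R)
for n,b in(('top',(180,310,170,300)),('scene',(330,490,130,290))):
    d=get_image(n);cv2.imwrite('pics/r_'+n+'.png',d['image'][b[2]:b[3],b[0]:b[1]])
a=cv2.imread('pics/r_top.png');b=cv2.imread('pics/r_scene.png')
cv2.imwrite('pics/r.png',np.hstack([cv2.resize(a,(400,400)),cv2.resize(b,(400,400))]))
E
```

```text
t: 21.4
ee_pos: [0.4738, 0.0858, 0.2922]
eef_rot: [-0.185, 0.928, 0.12, 0.301]
force: [0.1, 0.1, 0.1]
width: 0.465
gripper_force: 0.0
shift [-0.009 -0.018 -0.029] rot [-0.01 -0.14 -0.15] from [0.4738 0.0858 0.2922] t 21.4
[-0.01 -0.49  2.    0.39  1.09 -2.06]
shift [-0.014 -0.018  1.931] rot [-0.01 -0.14 -0.15] from [0.4738 0.0858 0.2922] t 21.4
```

View pics/r.png

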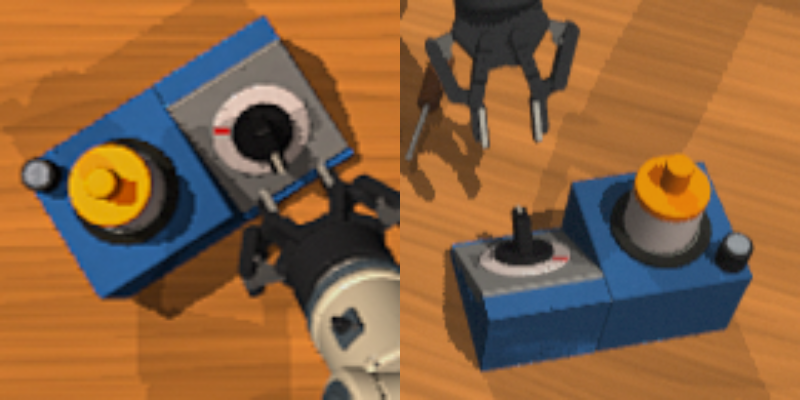

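The pot stands on the pad. The open fingers are lined up with the dial's bar at about (263,130) in the left crop. Next I'll advance along the tool axis.

```bash
python3 -m inch '[[[0,0,0.4],[0,0,0],40],[[0,0,0.9],[0,0,0],40],[[0,0,1.4],[0,0,0],40],[[0,0,1.8],[0,0,0],40],[[0,0,1.9],[0,0,0],40]]';  python3 -m inch '[[[0,0,0],[0,0,0],40],[[0,0,0],[0,0,0],30],[[0,0,0],[0,0,0],20],[[0,0,0],[0,0,0],10],[[0,0,0],[0,0,0],10]]' 25; python3 - <<'E'
from dial import *
p,R=dpose(.18,.037,-1);plan(p,R)
for n,b in(('top',(180,310,170,300)),('scene',(330,490,130,290))):
    d=get_image(n);cv2.imwrite('pics/r_'+n+'.png',d['image'][b[2]:b[3],b[0]:b[1]])
a=cv2.imread('pics/r_top.png');b=cv2.imread('pics/r_scene.png')
cv2.imwrite('pics/r2.png',np.hstack([cv2.resize(a,(400,400)),cv2.resize(b,(400,400))]))
E
```

```text
t: 22.12
ee_pos: [0.5237, 0.1178, 0.2193]
eef_rot: [-0.182, 0.929, 0.12, 0.301]
force: [0.3, 0.0, 0.1]
width: 0.472
gripper_force: 0.0
t: 22.75
ee_pos: [0.5229, 0.1187, 0.2214]
eef_rot: [-0.183, 0.928, 0.122, 0.302]
force: [-9.5, 6.1, 5.8]
width: 0.158
gripper_force: 28.6
shift [ 0.047 -0.047  0.086] rot [ 0.1  -0.01 -0.39] from [0.5229 0.1187 0.2214] t 22.75
```

View pics/r2.png

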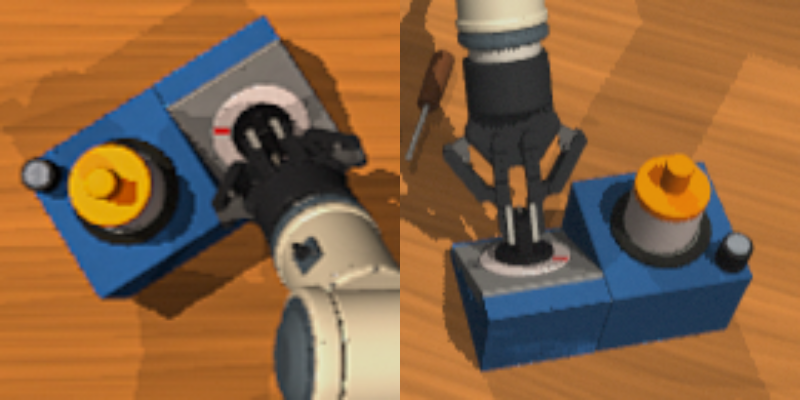

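The gripper holds the bar at about 13.5 mm opening. I'll ease off the side load and turn clockwise to about 2.08 rad, which is 108°.

```bash
python3 -m inch '[[[0,0.02,-0.03],[0,0,2],10],[[0,0.02,-0.03],[0,0,10],10],[[0,0.02,-0.03],[0,0,19],10],[[0,0.02,-0.03],[0,0,28],10],[[0,0.02,-0.03],[0,0,37],10]]';  python3 -m inch '[[[0,0,0],[0,0,9],10],[[0,0,0],[0,0,18],10],[[0,0,0],[0,0,27],10],[[0,0,0],[0,0,36],10],[[0,0,0],[0,0,45],10]]'; python3 - <<'E'
from dial import *
p,R=dpose(2.08,.037,-1);plan(p,R);print(read_state()["joint_positions"].round(2))
E
```

```text
t: 23.48
ee_pos: [0.5227, 0.1167, 0.2206]
eef_rot: [0.124, 0.938, 0.209, 0.249]
force: [7.6, -4.0, -6.7]
width: 0.156
gripper_force: 26.8
t: 24.1
ee_pos: [0.5216, 0.1146, 0.2189]
eef_rot: [0.474, 0.82, 0.284, 0.149]
force: [-10.2, -19.5, -0.9]
width: 0.162
gripper_force: 29.3
shift [0.019 0.028 0.087] rot [-0.41  0.55 26.24] from [0.5216 0.1146 0.2189] t 24.1
[ 0.06 -0.28  1.97  0.39  0.9  -0.62]
```

```bash
python3 - <<'E'
from dial import *
s=read_state();r=Ro.from_quat(s["eef_rot"]).inv();print(r.apply(s["force"]),r.apply(s["ft_torque"]))
E
python3 -m inch '[[[0,0,0],[0,0,6],10],[[0,0,0],[0,0,13],10],[[0,0,0],[0,0,20],10],[[0,0,0],[0,0,25.5],10],[[0,0,0],[0,0,25.5],10]]'; python3 - <<'E'
from dial import *
p,R=dpose(2.08,.037,-1);plan(p,R)
s=read_state();r=Ro.from_quat(s["eef_rot"]).inv();print(r.apply(s["force"]),r.apply(s["ft_torque"]))
E
```

```text
[-11.65778322 -15.19548098 -10.84105116] [ 2.67225358 -2.13369798 -0.11996013]
t: 24.72
ee_pos: [0.5205, 0.1143, 0.2179]
eef_rot: [0.642, 0.697, 0.308, 0.082]
force: [-22.6, -24.3, 3.4]
width: 0.155
gripper_force: 30.8
shift [0.039 0.047 0.085] rot [-0.58  0.66  0.96] from [0.5205 0.1143 0.2179] t 24.73
[-18.34459438 -16.94438287 -22.14922223] [ 2.58023877 -3.21680722 -0.03128247]
```

```bash
python3 -m inch '[[[-0.02,-0.02,-0.03],[0,0,0],10],[[-0.03,-0.03,-0.04],[0,0,0],10],[[-0.03,-0.03,-0.04],[0,0,0],20],[[-0.03,-0.03,-0.04],[0,0,0],36],[[-0.03,-0.03,-0.04],[0,0,0],40]]';python3 -m inch '[[[0,0,0],[0,0,0],40],[[0,0,-0.4],[0,0,0],40],[[0,0,-1.1],[0,0,0],40],[[0,0,-1.9],[0,0,0],40],[[0,0,-2.6],[0,0,0],40]]'; python3 - <<'E'
from dial import *
p,R=dpose(2.08,.037,-1);plan(p,R)
for n,b in(('top',(240,290,185,235)),('scene',(355,405,205,255))):
    d=get_image(n);cv2.imwrite('pics/s_'+n+'_full.png',d['image']);cv2.imwrite('pics/r_'+n+'.png',d['image'][b[2]:b[3],b[0]:b[1]])
a=cv2.imread('pics/r_top.png');b=cv2.imread('pics/r_scene.png')
cv2.imwrite('pics/s.png',np.hstack([cv2.resize(a,(400,400)),cv2.resize(b,(400,400))]))
E
```

```text
t: 25.35
ee_pos: [0.5204, 0.1159, 0.2223]
eef_rot: [0.64, 0.696, 0.315, 0.082]
force: [-0.5, -0.6, -0.8]
width: 0.47
gripper_force: 0.0
t: 25.98
ee_pos: [0.4524, 0.0722, 0.3254]
eef_rot: [0.64, 0.696, 0.315, 0.082]
force: [0.3, -0.5, 0.5]
width: 0.463
gripper_force: 0.0
shift [-0.018  0.008  2.766] rot [0.01 0.14 1.02] from [0.4524 0.0722 0.3254] t 25.98
```

View pics/s.png

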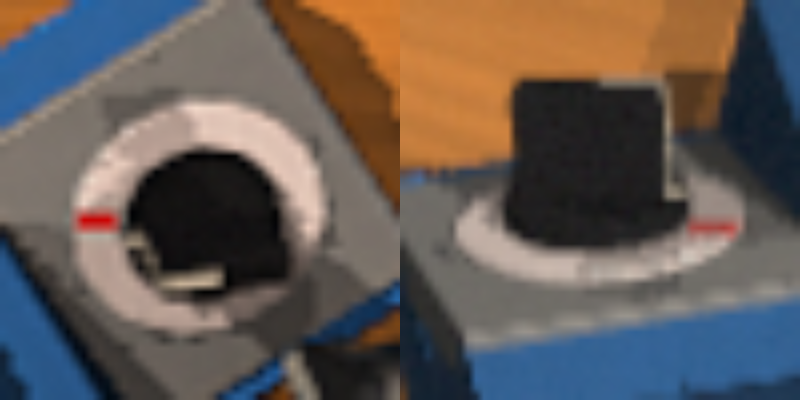

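The pointer's foot on the skirt is at about (127,236) in the left crop, and its stripe on the bar top runs (165,282) to (225,275). The red mark is at (97,221). They're close, so I'll work out the difference.

```bash
python3 - <<'E'
from dial import *
d=get_image("top");s=get_image("scene")
T=lambda x,y:(240+x/8-.5,185+y/8-.5)
S=lambda x,y:(355+(x-400)/8-.5,205+y/8-.5)
im=d["image"][190:235,245:285].astype(int)
# bezel ring outer: bright/neutral-pinkish vs grey: R-B>8 & bright
hsv=cv2.cvtColor(d["image"],cv2.COLOR_BGR2HSV)[190:235,245:285]
m=((im[...,2]>150)&(im[...,0]>110)).astype(np.uint8)
k=max(cv2.findContours(m,cv2.RETR_EXTERNAL,cv2.CHAIN_APPROX_NONE)[0],key=cv2.contourArea)
e=cv2.fitEllipse(cv2.convexHull(k));print("ring",np.add(e[0],(245,190)),e[1])
C=face(P,yaw)[0];print("model centre px",proj(d,C),proj(s,C), "eye ring(200,215)",T(200,215))
for nm,Q in(("red",T(97,221)),): print(nm,angface(d,*Q,P,yaw),)
for h in(.006,.008): print("skirt",h,angface(d,*T(127,236),P,yaw,h))
def vec(d,a,b,h):
    C,e,y,n=face(P,yaw);C=C+h*n;X=[c+r*(n@(C-c))/(n@r) for c,r in(ray(d,*a),ray(d,*b))];w=X[1]-X[0];return np.arctan2(w@y,w@e),np.linalg.norm(w)
print("top stripe",vec(d,T(225,274),T(165,281),.039),"outer end",angface(d,*T(165,281),P,yaw,.039))
print("red stripe",vec(d,T(118,221),T(76,221),0))
print("scene red",angface(s,*S(713,228),P,yaw),vec(s,S(690,228),S(738,228),0))
print("scene skirt",angface(s,*S(680,192),P,yaw,.008))
for nm,ph,r,h in(("mark",2.06,.03,0),("skirtp",2.06,.027,.008),("bartop",2.06,.022,.039)):
    C,e,y,n=face(P,yaw);X=C+h*n+r*(np.cos(ph)*e+np.sin(ph)*y)
    u=proj(d,X);v=proj(s,X);print(nm,"top",(u-[240,185]+.5)*8,"scene",(v-[355,205]+.5)*8+[400,0])
E
```

```text
ring [264.41519165 210.68296051] (26.969449996948242, 31.434444427490234)
model centre px [264.14882048 211.20542972] [378.73532517 233.56215555] eye ring(200,215) (264.5, 211.375)
red (np.float64(2.147212693806123), np.float64(0.033266273703206437))
skirt 0.006 (np.float64(2.0131780003589625), np.float64(0.024820847049449483))
skirt 0.008 (np.float64(2.054008472666544), np.float64(0.025155518583252687))
top stripe (np.float64(2.106127117473384), np.float64(0.019547922158005795)) outer end (np.float64(1.9352120250013118), np.float64(0.019849634540859824))
red stripe (np.float64(2.22754919967535), np.float64(0.013880645706902743))
scene red (np.float64(1.9519471116932752), np.float64(0.034086466685609294)) (np.float64(2.0540236148987407), np.float64(0.013791084739621253))
scene skirt (np.float64(1.6060520454391494), np.float64(0.026225789543728232))
mark top [107.13622271 227.47690614] scene [697.16914211 232.77651931]
skirtp top [121.37300295 236.45116009] scene [684.42350551 206.69415087]
bartop top [157.4000552 275.2537528] scene [657.83022268 104.81645407]
```

Both views put the red mark about 0.1 rad past the pointer. I'll regrip and turn 5.7° further clockwise.

```bash
python3 -m inch '[[[0,0,0.5],[0,0,0],40],[[0,0,1.2],[0,0,0],40],[[0,0,1.9],[0,0,0],40],[[0,0,2.4],[0,0,0],40],[[0,0,2.6],[0,0,0],40]]' >/dev/null;python3 -m inch '[[[0,0,0],[0,0,0],40],[[0,0,0],[0,0,0],28],[[0,0,0],[0,0,0],18],[[0,0,0],[0,0,0],10],[[0,0,0],[0,0,0],10]]' 25; python3 -m inch '[[[0,0,0],[0,0,1],10],[[0,0,0],[0,0,3],10],[[0,0,0],[0,0,5],10],[[0,0,0],[0,0,5.7],10],[[0,0,0],[0,0,5.7],10]]'; python3 - <<'E'
from dial import *
p,R=dpose(2.16,.037,-1);plan(p,R)
s=read_state();r=Ro.from_quat(s["eef_rot"]).inv();print(r.apply(s["force"]))
E
```

```text
t: 27.42
ee_pos: [0.5183, 0.1156, 0.2204]
eef_rot: [0.64, 0.697, 0.312, 0.079]
force: [-18.7, -3.6, 5.1]
width: 0.158
gripper_force: 25.9
t: 28.05
ee_pos: [0.5182, 0.1156, 0.2203]
eef_rot: [0.674, 0.665, 0.315, 0.064]
force: [-19.3, -3.6, 3.4]
width: 0.157
gripper_force: 26.0
shift [-0.003  0.06   0.138] rot [-0.45  0.17 -0.12] from [0.5182 0.1156 0.2203] t 28.05
[ -0.66160888 -14.46717642 -13.74039007]
```

```bash
python3 -m inch '[[[0,-0.02,-0.02],[0,0,0],10],[[0,-0.03,-0.03],[0,0,0],10],[[0,-0.03,-0.03],[0,0,0],20],[[0,-0.03,-0.03],[0,0,0],36],[[0,-0.03,-0.03],[0,0,0],40]]'>/dev/null;python3 -m inch '[[[0,0,0],[0,0,0],40],[[0,0,-0.4],[0,0,0],40],[[0,0,-1.1],[0,0,0],40],[[0,0,-1.9],[0,0,0],40],[[0,0,-2.6],[0,0,0],40]]'; python3 - <<'E'
from dial import *
for n,b in(('top',(240,290,185,235)),('scene',(355,405,205,255))):
    d=get_image(n);cv2.imwrite('pics/u_'+n+'_full.png',d['image']);cv2.imwrite('pics/r_'+n+'.png',d['image'][b[2]:b[3],b[0]:b[1]])
a=cv2.imread('pics/r_top.png');b=cv2.imread('pics/r_scene.png')
cv2.imwrite('pics/u.png',np.hstack([cv2.resize(a,(400,400)),cv2.resize(b,(400,400))]))
E
```

```text
t: 29.3
ee_pos: [0.4503, 0.0717, 0.3257]
eef_rot: [0.674, 0.663, 0.318, 0.066]
force: [0.3, 0.3, 0.5]
width: 0.47
gripper_force: 0.0
```

View pics/u.png

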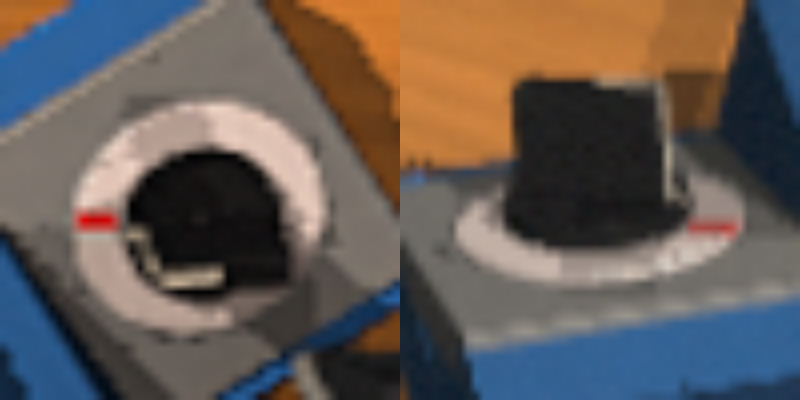

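After moving the pointer's foot down to bezel level, it comes to about (123,221) against the red mark at (97,221) in the top crop. In the scene crop it is at 229 against 228. They line up, and the bezel hasn't moved. Last, I'll check the pots.

```bash
python3 - <<'E'
from h import *
d=get_image("top")
for k in blobs(d,(10,215,120),(22,255,255),150):
    e=cv2.fitEllipse(cv2.convexHull(k));print(np.round([*e[0],*e[1]],1),onz(d,*e[0],.06).round(4),onz(d,*e[0],.166).round(4))
cv2.imwrite("pics/fin.png",d["image"][60:320,120:520])
E
```

```text
[353.8 273.   24.6  25.4] [ 0.4552 -0.0518  0.06  ] [ 0.4569 -0.0466  0.166 ]
[456.4 268.6  24.5  25.5] [ 0.4624 -0.3202  0.06  ] [ 0.4635 -0.2924  0.166 ]
[215.3 229.9  25.6  27. ] [0.5736 0.3114 0.06  ] [0.5653 0.2861 0.166 ]
```

View pics/fin.png

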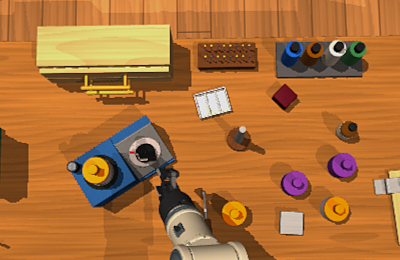

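The loaded pot is upright on the pad at (99,170), about 2 mm off centre. The empty pots stand where they stood, and the bystanders are undisturbed.

```bash
python3 -c "
from workcell import *
print(finish_job())"
```

```text
the job is handed in; nothing more can be done
None
```

The job is handed in: the loaded pot stands on the pad about 2 mm off centre, the dial's pointer is at the red mark as closely as the pictures show, and the two empty pots are back upright where they stood.

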